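Load the orbital shaker with the conical flasks

TASK

Load the orbital shaker: pick out the four conical flasks from the glassware on the pink bench pad and stand each one in the flask clamp of its own size on the shaker platform, upright and right down on the clamp's base. Keep the flasks upright on the way and set them down rather than let them fall; leave the round bottle and the beaker standing where they are on the pad.

Things in the scene. Friction and masses are not known exactly. Their poses are not given: they have to be found in the camera images.
- flask_25: Smallest of four loose conical glass flasks with tight blue screw caps, upright on the 2 mm pink pad: 25 ml, base 42 mm across, 74 mm tall with cap. Cap (grip it here): cylinder 28 mm across, 20 mm high, at the very top; under it a 12 mm neck of 20 mm, then the cone widens to the base. About 40 g. Origin: centre of the underside; z up its axis.
- flask_50: Second smallest of four loose conical glass flasks with tight blue screw caps, upright on the 2 mm pink pad: 50 ml, base 51 mm across, 94 mm tall with cap. Cap (grip it here): cylinder 34 mm across, 24 mm high, at the very top; under it a 12 mm neck of 26 mm, then the cone widens to the base. About 60 g. Origin: centre of the underside; z up its axis.
- flask_125: Second largest of four loose conical glass flasks with tight blue screw caps, upright on the 2 mm pink pad: 125 ml, base 67 mm across, 118 mm tall with cap. Cap (grip it here): cylinder 38 mm across, 26 mm high, at the very top; under it a 12 mm neck of 30 mm, then the cone widens to the base. About 110 g. Origin: centre of the underside; z up its axis.
- flask_250: Largest of four loose conical glass flasks with tight blue screw caps, upright on the 2 mm pink pad: 250 ml, base 85 mm across, 150 mm tall with cap. Cap (grip it here): cylinder 44 mm across, 28 mm high, at the very top; under it a 12 mm neck of 36 mm, then the cone widens to the base. About 170 g. Origin: centre of the underside; z up its axis.
- clamp_25: Smallest of four steel clamps fixed 130 mm apart (2 x 2) on the shaker platform, for the 25 ml flask, entered from above. Base disc 3 mm thick, on which the flask stands; four rigid upright arms (45, 135.. deg from x), 49 mm clear between facing arms, 20 mm high, tips flared to 59 mm at 28 mm. Origin: centre of the disc's underside, 85 mm above the bench; z up.
- clamp_50: Second smallest of four steel clamps fixed 130 mm apart (2 x 2) on the shaker platform, for the 50 ml flask, entered from above. Base disc 3 mm thick, on which the flask stands; four rigid upright arms (45, 135.. deg from x), 58 mm clear between facing arms, 24 mm high, tips flared to 68 mm at 32 mm. Origin: centre of the disc's underside, 85 mm above the bench; z up.
- clamp_125: Second largest of four steel clamps fixed 130 mm apart (2 x 2) on the shaker platform, for the 125 ml flask, entered from above. Base disc 3 mm thick, on which the flask stands; four rigid upright arms (45, 135.. deg from x), 74 mm clear between facing arms, 30 mm high, tips flared to 84 mm at 38 mm. Origin: centre of the disc's underside, 85 mm above the bench; z up.
- clamp_250: Largest of four steel clamps fixed 130 mm apart (2 x 2) on the shaker platform, for the 250 ml flask, entered from above. Base disc 3 mm thick, on which the flask stands; four rigid upright arms (45, 135.. deg from x), 92 mm clear between facing arms, 36 mm high, tips flared to 102 mm at 44 mm. Origin: centre of the disc's underside, 85 mm above the bench; z up.
- bottle: Bystander on the pad among the flasks, not to be moved: round straight-sided clear laboratory bottle with paper label and the same kind of blue screw cap, 56 mm across, 105 mm tall, loose. Origin: centre of the underside, z up.
- beaker: Bystander on the pad among the flasks, not to be moved: open glass beaker without cap, 50 mm across, 70 mm tall, loose. Origin: centre of the underside, z up.
Not all that is in view belongs to the job. What is shaped like the flask_125 but yellow is not meant.

How it is judged:
At the end, for the whole second after the job is handed in: Each of the four flasks stands released and at rest in the clamp of its own size: axis within 8 mm of the clamp's centre, underside within 3 mm of the top of the clamp's base disc, upright within 0.08 rad; the bottle and the beaker stand upright within 30 mm of where they were (horizontal distance between flask_25 and clamp_25 below 0.008 m and z of flask_25 in the frame of clamp_25 between 0 and 0.006 m and angle between each of flask_25, flask_50, flask_125, flask_250's own z axis and vertical below 0.08 rad and linear speed of each of flask_25, flask_50, flask_125, flask_250 below 0.02 m/s and horizontal distance between flask_50 and clamp_50 below 0.008 m and z of flask_50 in the frame of clamp_50 between 0 and 0.006 m and horizontal distance between flask_125 and clamp_125 below 0.008 m and z of flask_125 in the frame of clamp_125 between 0 and 0.006 m and horizontal distance between flask_250 and clamp_250 below 0.008 m and z of flask_250 in the frame of clamp_250 between 0 and 0.006 m and distance of each of bottle, beaker from where it was at the start of the episode below 0.03 m and angle between each of bottle, beaker's own z axis and vertical below 0.2 rad); the robot touches nothing.
It fails at once if a flask is tipped over or held far from upright (more than 30 degrees) (angle between any of flask_25, flask_50, flask_125, flask_250's own z axis and vertical above 0.52 rad).
It fails at once if a flask is let fall (moves faster than 0.6 m/s while the fingers do not hold it, about 18 mm of free fall) ((linear speed of flask_25 above 0.6 m/s and contact force between the fingers and flask_25 below 0.05 N) or (linear speed of flask_50 above 0.6 m/s and contact force between the fingers and flask_50 below 0.05 N) or (linear speed of flask_125 above 0.6 m/s and contact force between the fingers and flask_125 below 0.05 N) or (linear speed of flask_250 above 0.6 m/s and contact force between the fingers and flask_250 below 0.05 N)).
It fails at once if the bottle or the beaker is pushed away by more than 30 mm or knocked over (not (distance of each of bottle, beaker from where it was at the start of the episode below 0.03 m and angle between each of bottle, beaker's own z axis and vertical below 0.2 rad)).
It also fails if it takes over 128 s, if anything falls off the work surface, if the arm or the gripper's body presses on something with over 40 N, if the wrist force passes 120 N, or if a joint passes its speed limit or range.

ROBOT

A 6-joint arm with a two-finger parallel gripper is mounted at the origin on the work surface. World frame = base frame: x ahead of the robot, y to its left, z up, the work surface at z = 0. Lengths are in m, angles in rad, forces in N, time in s.
With the tool pointing down it reaches from about 0.325 to 0.75 m from the base axis. Payload 7.6 kg.
Tool frame: the origin (TCP) lies where the fingers leave the gripper's body, on its centre line; the fingertips stand 73 mm ahead of it and the grasp point (between the pads) lies 54 mm ahead of it (robot.tip_extent is the z of the fingertips in the tool frame, in m); z points along the fingers, y is the direction in which the jaws open and shut (so a half turn about z gives the same grasp; the last joint's range is limited). The gripper opens to 85 mm and grips with 20 to 120 N. Pads are 22 mm wide; open, the fingers measure 114 mm over their backs; the gripper's body (76 mm by 85 mm) begins 54 mm behind the grasp point. The pads swing forward as they close: fully open they stand 13 mm farther back than shut.
Start: joints at [-1.263, 0.052, 1.401, -0, 1.689, -0.07], TCP at [0.194, -0.488, 0.304] pointing down, gripper open.
Joint ranges: [-2.9, 2.9], [-0.91, 2.17], [0.12, 2.37], [-1.06, 4.2], [0.26, 2.73], [-2.93, 2.93]. Speed limits (rad/s): [2.57, 2.57, 3.01, 3.14, 3.14, 3.14].

INTERFACE

Orientations are given as a rotation vector (axis times angle).
In Python, from workcell import robot gives the robot as it stands. The module is installed in compiled form; this text tells all that it offers.
- The arm moves only by the tool servo_tool, never from a script. Its argument "deltas" is a list of rows, each a list of 7 numbers: the turn, a rotation vector about the world's x, y, z in rad, then the shift along the world's x, y, z in mm, then the finger opening in mm, from 0 to 85.4. A call has 1 to 10 rows; each row is the pose to reach, as a shift and turn from the pose commanded when the call began; what a row does not reach only later rows make up. A row lasts 1/8 s, in which the tool goes at most 62.5 mm and 10.7 degrees, less where a joint would pass 70% of its speed; a pose out of reach is approached as far as the arm can. A call with a gripper value outside its range is refused whole. The fingers move at their own pace and stop on an object; the grip force is fixed at half the most. Time passes only in rows, so rows that repeat a pose let the fingers close. It gives the time, the measured TCP pose, the force and the opening at its end, in the units of the state.
- robot.get_state(): the state, without advancing time (a new reading comes with each control period).
- robot.get_image(name): name is "side" or "top"; returns the picture (400x640x3 uint8, red, green, blue); there is no depth.
- robot.calibration(name): a dict with "fx", "fy", "cx", "cy" (pixels), "rvec" (rotation vector, rad) and "tvec" (3), from world to camera coordinates, as OpenCV has them. Camera axes: x right, y down, z forward; pixel columns grow to the right and rows downward; lengths in m; the calibration is good to about 2 mm. A picture is of the moment at which its call begins. calibration takes no time and is no camera call.
- robot.finish_job(): hands the job in, once; it reports no verdict.
The state is a dict: "clock": time; "qpos": joint angles; "joint_vel": joint speeds; "joint_efforts": joint torques, N m; "position": TCP position; "eef_rot": TCP orientation; "force": force on the tool from outside, world axes, zero at the start; "wrist_torque": the same for the moment, N m; "width": opening from 0.0 (shut) to 1.0 (fully open).
Only numpy, scipy, OpenCV 4.12 (cv2) and the standard library are available. Lean on these libraries where they do the work, as an engineer would, in place of code of your own. Each camera call takes 0.05 s, during which the arm holds its last target. There are 200 camera calls.

## Working session

There is one attempt and no reset: what is moved stays moved. The work goes in short steps, Python scripts to look and compute and a tool call to move; the robot and the scene stay as the last step left them, time stands still between calls to the robot, and variables do not carry over. Pictures are saved under pics/ and viewed, about 12 in all and at most 16, crops included, and the job is handed in when it is done.

Besides the shell and the picture viewer there is one more tool, called after ">>>" by a JSON object that holds its "method" and its "body", one argument or row to a line. servo_tool: Moves the arm, as the interface text tells. Its arguments: {"type":"object","properties":{"deltas":{"type":"array"}},"required":["deltas"]}

```bash
mkdir -p pics; cat > h.py <<'E'
import numpy as np, cv2
from workcell import robot
def cal(n):
    c=robot.calibration(n); K=np.array([[c['fx'],0,c['cx']],[0,c['fy'],c['cy']],[0,0,1.]])
    return K,cv2.Rodrigues(np.array(c['rvec'],float))[0],np.array(c['tvec'],float)
def ray(n,u,v):
    K,R,t=cal(n); return -R.T@t, R.T@np.linalg.inv(K)@np.array([u,v,1.])
def onz(n,u,v,z):
    o,d=ray(n,u,v); return o+d*(z-o[2])/d[2]
def proj(n,p):
    K,R,t=cal(n); q=K@(R@np.array(p,float)+t); return q[:2]/q[2]
def save(n,f):
    im=robot.get_image(n)[:,:,::-1].copy(); cv2.imwrite('pics/'+f,im); return im
E
python3 - <<'E'
from h import *
for n in('side','top'):
    save(n,n+'0.png'); o,_=ray(n,0,0); print(n,o,cal(n)[0][0,0])
print(robot.get_state())
E
```

```text
side [0.11091972 0.89123309 0.62330026] 488.58466734842244
top [ 0.29921021 -0.00689665  0.94893698] 377.1670624185346
{'clock': 0.1, 'qpos': array([-1.26331909e+00,  5.27792676e-02,  1.40160317e+00,  1.69740977e-05,
        1.68859105e+00, -7.02970499e-02]), 'joint_vel': array([ 0.00083282, -0.00266316, -0.00174758,  0.00068588,  0.0003999 ,
       -0.00018716]), 'joint_efforts': array([ 1.75743309e-03, -3.82583427e+01, -3.60985994e+01,  3.71023873e-05,
        4.81143463e-03,  1.14679636e-05]), 'position': array([ 0.1936254 , -0.48781887,  0.30316381]), 'eef_rot': array([-3.08436636e+00, -5.89629346e-01,  2.30225511e-04]), 'force': array([ 0.06495867, -0.62790062, -0.1906517 ]), 'wrist_torque': array([-0.04677946, -0.0196687 , -0.0037795 ]), 'width': 0.9977158779005171}
```

View pics/top0.png

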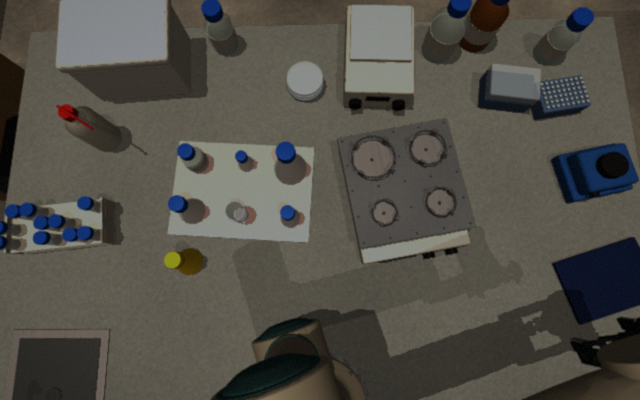

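View pics/side0.png

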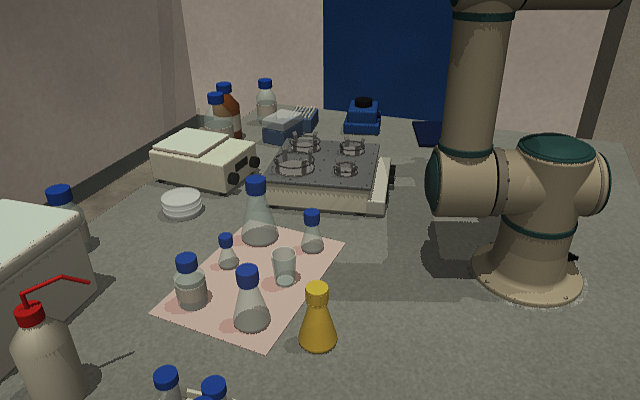

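The candidates in the top view, by cap pixel:
- (190,152): bottle, straight-sided with a label. Not meant.
- (241,157): flask_25.
- (286,152): flask_250.
- (178,205): flask_125.
- (288,213): flask_50.
- (240,213): beaker. Not meant.
- (173,261): yellow flask. Not meant.
- The rack caps at left and the bottles at the back also have blue caps. Not meant.

The clamps are at about (373,158) for 250, (428,148) for 125, (385,212) and (441,202).

```bash
cat > m.py <<'E'
from h import *
F={'25':(.074,.020,(241,157),(226,240)),'50':(.094,.024,(288,213),(312,215)),'125':(.118,.026,(178,205),(247,272)),'250':(.150,.028,(286,152),(256,186)),'bottle':(.105,.02,(187,152),(186,262))}
def caps(n,im,which=F):
    hsv=cv2.cvtColor(im,cv2.COLOR_BGR2HSV); m=cv2.inRange(hsv,(105,120,60),(130,255,255))
    k,l,st,ce=cv2.connectedComponentsWithStats(m); r={}
    for a,(h,c,pt,ps) in which.items():
        p=pt if n=='top' else ps
        d=np.hypot(*(ce[1:]-p).T)+100*(st[1:,4]<25); i=1+d.argmin()
        r[a]=(ce[i],st[i,4],onz(n,*ce[i],.002+h-c/2))
    return r
E
python3 - <<'E'
from m import *
I={n:cv2.imread(f'pics/{n}0.png') for n in('top','side')}
R={n:caps(n,I[n]) for n in I}
for a in F: print(a,*[(R[n][a][0].round(1),R[n][a][1],(R[n][a][2][:2]*1000).round(1)) for n in I])
a=cv2.resize(I['top'][110:270,330:480],None,fx=4,fy=4,interpolation=2)[:600]
cv2.imwrite('pics/c1.png',a)
a=cv2.resize(I['side'][120:220,250:400],None,fx=5,fy=5,interpolation=2); cv2.imwrite('pics/c2.png',a)
a=cv2.resize(I['top'][130:270,150:320],None,fx=4,fy=4,interpolation=2); cv2.imwrite('pics/c3.png',a)
E
```

```text
25 (array([240.4, 155.6]), np.int32(88), array([585.7, 187.2])) (array([224.9, 239.8]), np.int32(186), array([582.5, 187.5]))
50 (array([287.2, 212.3]), np.int32(157), array([440.2,  70.1])) (array([311.1, 216.5]), np.int32(248), array([439.2,  71.4]))
125 (array([175.8, 203. ]), np.int32(198), array([461.4, 324.6])) (array([245.6, 275.1]), np.int32(421), array([460.9, 321. ]))
250 (array([284.9, 150.8]), np.int32(282), array([571.9,  70.8])) (array([254.7, 184.6]), np.int32(376), array([567.9,  71.6]))
bottle (array([184.5, 150.6]), np.int32(179), array([590.4, 314.9])) (array([185.2, 262.1]), np.int32(371), array([587.5, 313.4]))
```

View pics/c1.png

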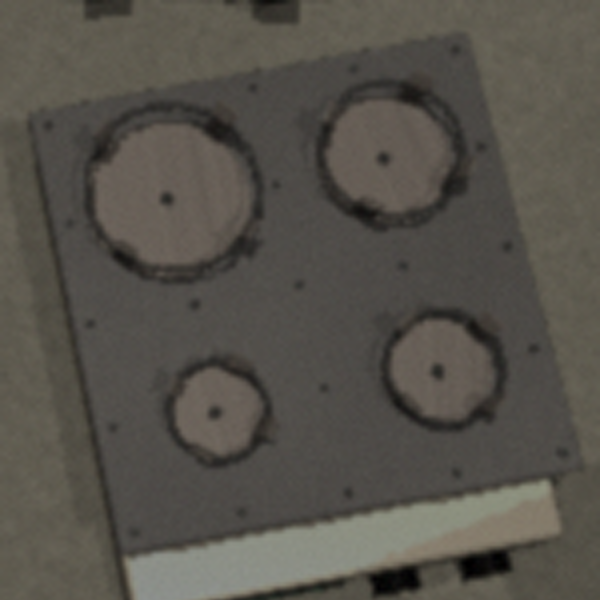

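View pics/c2.png

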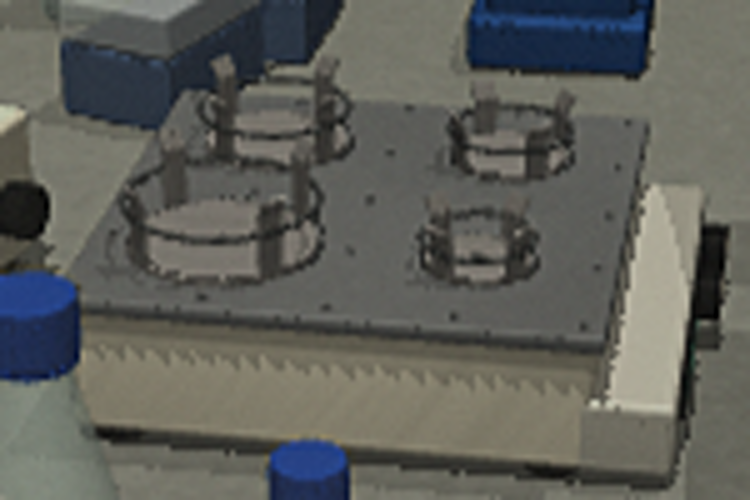

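View pics/c3.png

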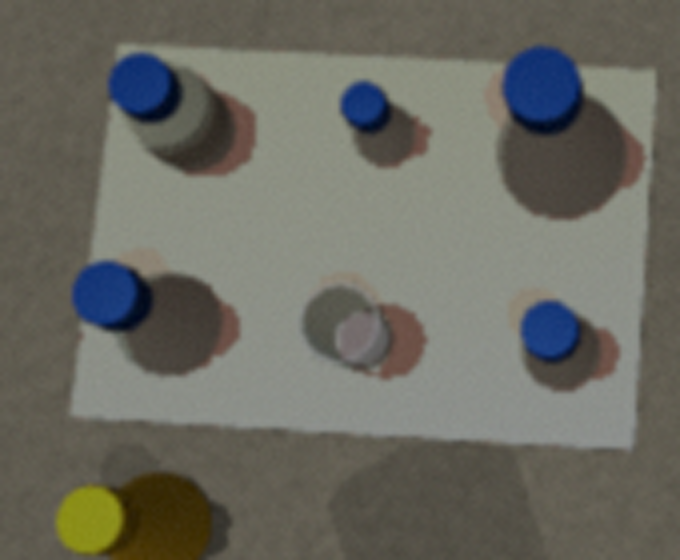

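The top crop shows the four disc centre holes. At 4x, from origin (330,110), they are 250 (167,199), 125 (384,158), 25 (214,412) and 50 (438,372). The pad crop confirms the flask choice: the bottle at top left and the beaker at (360,335) stay put.

```bash
python3 - <<'E'
from m import *
H={'250':(167,199),'125':(384,158),'25':(214,412),'50':(438,372)}
P={a:onz('top',330+(x+.5)/4-.5,110+(y+.5)/4-.5,.088)[:2]*1000 for a,(x,y) in H.items()}
for a in P: print(a,P[a].round(1),'side px crop',((proj('side',[*(P[a]/1000),.088])-[250,120])*5).round(0))
d=lambda a,b:P[a]-P[b]
for a,b in(('250','125'),('25','50'),('250','25'),('125','50')): v=d(a,b);print(a,b,np.hypot(*v).round(1),np.degrees(np.arctan2(v[1],v[0])).round(1))
# side-view measure: disc ellipses by brightness
im=cv2.imread('pics/side0.png');c=sum(P.values())/4;print('c',c)
E
```

```text
250 [ 563.9 -129.2] side px crop [219. 237.]
125 [ 586.9 -257.9] side px crop [272. 136.]
25 [ 436.2 -151.3] side px crop [474. 256.]
50 [ 457.9 -280.4] side px crop [509. 151.]
250 125 130.7 100.2
25 50 130.9 99.5
250 25 129.6 9.8
125 50 131.0 9.9
c [ 511.20713317 -204.70158653]
```

>>> {"method": "servo_tool", "body": {
  "deltas": [
    [0,0,0,20,45,0,85],
    [0,0,0,45,101,0,85],
    [0,0,0,69,157,0,85],
    [0,0,0,94,213,0,85],
    [0,0,0,118,269,0,85],
    [0,0,0,143,325,0,85],
    [0,0,0,167,380,0,70],
    [0,0,0,192,436,0,70],
    [0,0,0,216,492,0,70],
    [0,0,0,236,538,0,70]
  ]
}}

```text
clock: 1.35
position: [0.43, 0.0523, 0.3037]
eef_rot: [3.085, 0.592, -0.0]
force: [0.9, -0.5, -0.1]
width: 0.822
```

>>> {"method": "servo_tool", "body": {
  "deltas": [
    [0,0,0,10,21,0,70],
    [0,0,0,10,21,-40,70],
    [0,0,0,10,21,-80,70],
    [0,0,0,10,21,-100,70],
    [0,0,0,10,21,-100,70]
  ]
}}

```text
clock: 1.98
position: [0.4388, 0.071, 0.2022]
eef_rot: [-3.085, -0.59, 0.006]
force: [1.5, -0.3, 0.2]
width: 0.82
```

```bash
python3 - <<'E'
from m import *
im=save('side','s1.png'); r=caps('side',im,{'50':F['50']}); print(r, robot.get_state()['position'])
cv2.imwrite('pics/s1c.png',cv2.resize(im[100:270,220:400],None,fx=3.3,fy=3.3))
E
```

```text
{'50': (array([311.23684211, 217.23684211]), np.int32(228), array([0.43799682, 0.07392018, 0.084     ]))} [0.43948944 0.07098871 0.20377181]
```

View pics/s1c.png

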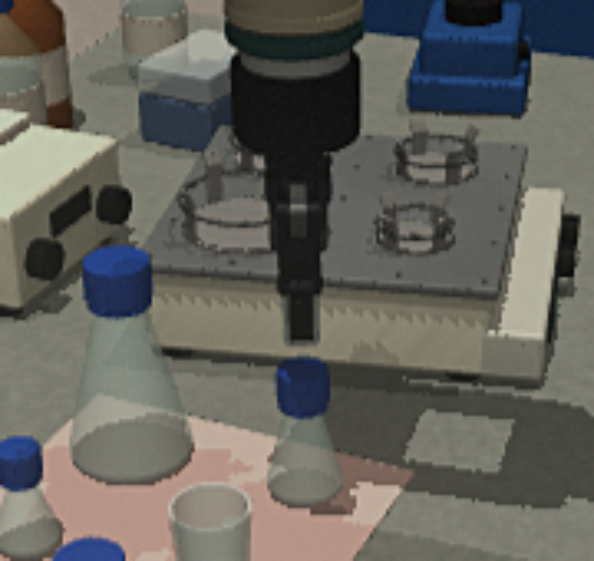

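In the crop the fingers at column 302 line up with the flask_50 cap at 303, so I'll descend and grip.

>>> {"method": "servo_tool", "body": {
  "deltas": [
    [0,0,0,0,0,-25,70],
    [0,0,0,0,0,-50,70],
    [0,0,0,0,0,-67,70],
    [0,0,0,0,0,-68,70],
    [0,0,0,0,0,-68,45],
    [0,0,0,0,0,-68,20],
    [0,0,0,0,0,-68,20],
    [0,0,0,0,0,-68,20],
    [0,0,0,0,0,-68,20],
    [0,0,0,0,0,-68,20]
  ]
}}

```text
clock: 3.28
position: [0.4404, 0.071, 0.1374]
eef_rot: [3.085, 0.59, 0.004]
force: [-0.7, -1.1, 5.4]
width: 0.383
```

>>> {"method": "servo_tool", "body": {
  "deltas": [
    [0,0,0,0,0,5,20],
    [0,0,0,0,0,20,20],
    [0,0,0,0,0,50,20],
    [0,0,0,0,0,90,20],
    [0,0,0,0,0,130,20],
    [0,0,0,0,0,170,20],
    [0,0,0,0,0,200,20],
    [0,0,0,0,0,200,20]
  ]
}}

```text
clock: 4.28
position: [0.44, 0.0711, 0.3391]
eef_rot: [3.085, 0.59, 0.009]
force: [-0.7, 0.1, -0.7]
width: 0.381
```

Gripped with an opening of about 33 mm. Now carrying it over clamp_50.

>>> {"method": "servo_tool", "body": {
  "deltas": [
    [0,0,0,0,-15,0,20],
    [0,0,0,2,-50,0,20],
    [0,0,0,4,-90,0,20],
    [0,0,0,6,-130,0,20],
    [0,0,0,8,-170,0,20],
    [0,0,0,10,-210,0,20],
    [0,0,0,12,-250,0,20],
    [0,0,0,14,-290,0,20],
    [0,0,0,16,-325,0,20],
    [0,0,0,17,-345,0,20]
  ]
}}

```text
clock: 5.52
position: [0.4558, -0.2759, 0.3341]
eef_rot: [-3.084, -0.587, 0.004]
force: [0.3, 0.5, -1.0]
width: 0.382
```

>>> {"method": "servo_tool", "body": {
  "deltas": [
    [0,0,0,0,-5,0,20],
    [0,0,0,0,-5,-25,20],
    [0,0,0,0,-5,-50,20],
    [0,0,0,0,-5,-72,20],
    [0,0,0,0,-5,-72,20]
  ]
}}

```text
clock: 6.15
position: [0.4562, -0.2777, 0.2621]
eef_rot: [-3.082, -0.591, 0.004]
force: [-0.7, -0.1, -0.9]
width: 0.385
```

```bash
python3 - <<'E'
from m import *
s=save('side','s2.png');t=save('top','t2.png');st=robot.get_state();p=st['position'];print(p)
z=p[2]-.0534
e=(.0,.02,proj('top',[*p[:2],z]),proj('side',[*p[:2],z])); 
for n,im in(('top',t),('side',s)):
    c=caps(n,im,{'x':e})['x']; print(n,c[0],c[1],e[2:],(onz(n,*c[0],z)*1000).round(1))
a=cv2.resize(s[90:210,290:420],None,fx=4,fy=4,interpolation=2)
b=cv2.resize(t[150:270,380:500],None,fx=4,fy=4,interpolation=2)
cv2.imwrite('pics/c4.png',cv2.resize(np.hstack([a,b]),None,fx=.8,fy=.8))
E
```

```text
[ 0.45691082 -0.27849619  0.26480491]
top [578.76923077 196.92307692] 52 (array([457.37196859, 191.55894618]), array([353.08322897, 106.49431019])) [ 442.9 -512.1  211.4]
side [333.33432836  69.73850746] 1675 (array([457.37196859, 191.55894618]), array([353.08322897, 106.49431019])) [ 623.2 -605.3  211.4]
```

View pics/c4.png

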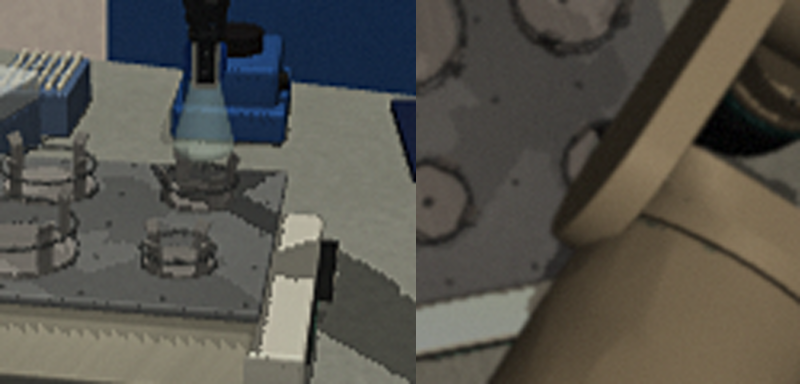

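```bash
python3 - <<'E'
from m import *
a=cv2.imread('pics/side0.png').astype(int);b=cv2.imread('pics/s2.png').astype(int)
d=np.abs(a-b).sum(2)
for v in range(122,150,2): 
    u=np.where(d[v,335:372]>18)[0]+335; print(v,u.min() if len(u) else 0,u.max() if len(u) else 0,end=' | ')
for z in(.127,.145,.165): print(z,proj('side',[.4569,-.2785,z]))
cv2.imwrite('pics/c5.png',np.vstack([cv2.resize(x[115:160,325:380].astype('uint8'),None,fx=12,fy=6.5,interpolation=2) for x in(a,b)]))
E
```

```text
122 339 360 | 124 340 365 | 126 336 361 | 128 338 361 | 130 345 361 | 132 339 362 | 134 335 362 | 136 335 370 | 138 335 369 | 140 337 369 | 142 335 371 | 144 337 371 | 146 335 371 | 148 335 371 | 0.127 [352.25646324 137.09393209]
0.145 [352.42918518 130.73553568]
0.165 [352.62393442 123.56625077]
```

View pics/c5.png

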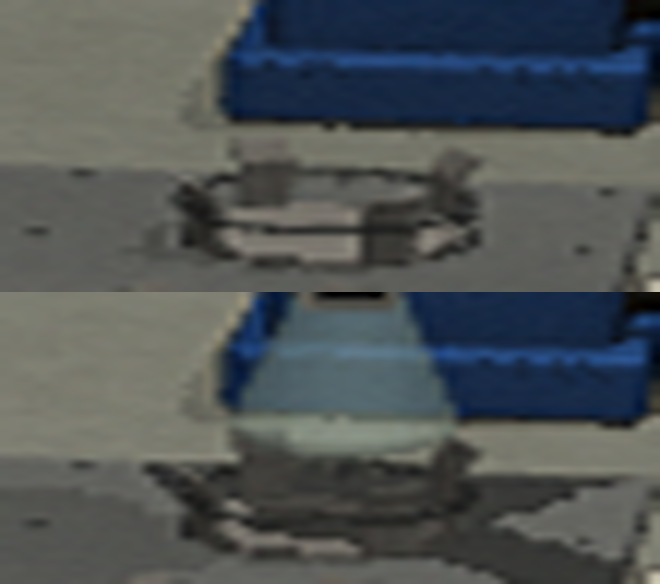

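The flask sits about 1 px to the right of the ring (columns 353.6 and 352.5), so I'll shift +2 mm in x and lower it.

>>> {"method": "servo_tool", "body": {
  "deltas": [
    [0,0,0,2,-1,0,20],
    [0,0,0,2,-1,-10,20],
    [0,0,0,2,-1,-20,20],
    [0,0,0,2,-1,-28,20],
    [0,0,0,2,-1,-34,20],
    [0,0,0,2,-1,-37,20],
    [0,0,0,2,-1,-37,20]
  ]
}}

```text
clock: 7.12
position: [0.4587, -0.28, 0.2268]
eef_rot: [-3.086, -0.59, 0.0]
force: [-0.6, -0.6, -1.5]
width: 0.378
```

>>> {"method": "servo_tool", "body": {
  "deltas": [
    [0,0,0,0,0,-2,20],
    [0,0,0,0,0,-3,20],
    [0,0,0,0,0,-4,20],
    [0,0,0,0,0,-4,20]
  ]
}}

```text
clock: 7.62
position: [0.4588, -0.28, 0.2234]
eef_rot: [3.085, 0.59, 0.001]
force: [-1.3, 0.5, 1.8]
width: 0.384
```

>>> {"method": "servo_tool", "body": {
  "deltas": [
    [0,0,0,0,0,-1,20],
    [0,0,0,0,0,-1,20],
    [0,0,0,0,0,-1,40],
    [0,0,0,0,0,-1,55],
    [0,0,0,0,0,-1,70],
    [0,0,0,0,0,-1,70],
    [0,0,0,0,0,20,70],
    [0,0,0,0,0,60,70],
    [0,0,0,0,0,110,70]
  ]
}}

```text
clock: 8.75
position: [0.4584, -0.2798, 0.3331]
eef_rot: [-3.084, -0.59, 0.003]
force: [-0.3, -1.1, -0.5]
width: 0.823
```

```bash
python3 - <<'E'
from m import *
s=save('side','s3.png');print(robot.get_state()['position'],robot.get_state()['force'])
c=caps('side',s,{'x':(0,.02,0,proj('side',[.4588,-.28,.170]))})['x'];print(c[0],c[1],onz('side',*c[0],.17),proj('side',[.4588,-.28,.170]))
cv2.imwrite('pics/c6.png',cv2.resize(s[80:170,300:400],None,fx=5,fy=5,interpolation=2))
E
```

```text
[ 0.45925215 -0.28036832  0.34194787] [-0.11504854 -0.2202889   6.00907241]
[403.34400213  66.08161632] 14997 [ 0.45084413 -0.88403371  0.17      ] [352.1470559  121.48176534]
```

View pics/c6.png

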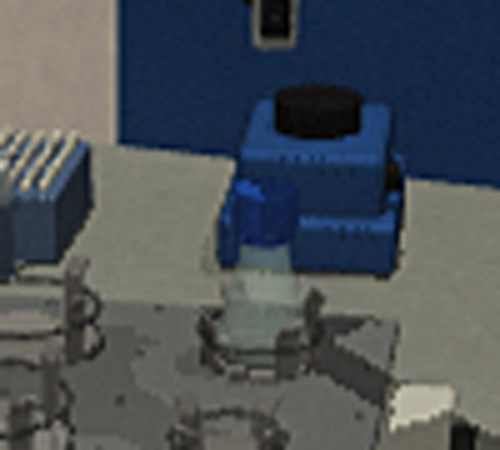

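flask_50 is seated upright in its clamp. Next is flask_125 at (461, 323).

>>> {"method": "servo_tool", "body": {
  "deltas": [
    [0,0,0,0,25,0,70],
    [0,0,0,0,80,0,70],
    [0,0,0,0,140,0,70],
    [0,0,0,0,200,0,70],
    [0,0,0,0,260,0,70],
    [0,0,0,0,320,0,70],
    [0,0,0,0,380,0,70],
    [0,0,0,0,440,0,70],
    [0,0,0,0,500,0,70],
    [0,0,0,0,550,0,70]
  ]
}}

```text
clock: 10.05
position: [0.4582, 0.2723, 0.3327]
eef_rot: [-3.085, -0.591, -0.0]
force: [0.4, -1.0, -0.0]
width: 0.82
```

>>> {"method": "servo_tool", "body": {
  "deltas": [
    [0,0,0,2,40,0,70],
    [0,0,0,2,53,0,70],
    [0,0,0,2,53,-50,70],
    [0,0,0,2,53,-100,70],
    [0,0,0,2,53,-110,70],
    [0,0,0,2,53,-110,70]
  ]
}}

```text
clock: 10.8
position: [0.4611, 0.3227, 0.224]
eef_rot: [-3.086, -0.589, -0.001]
force: [0.8, -0.8, 0.7]
width: 0.823
```

```bash
python3 - <<'E'
from m import *
s=save('side','s4.png');print(robot.get_state()['position'])
cv2.imwrite('pics/c7.png',cv2.resize(s[150:350,150:350],None,fx=2.5,fy=2.5,interpolation=2))
E
```

```text
[0.46146703 0.32301737 0.22527275]
```

View pics/c7.png

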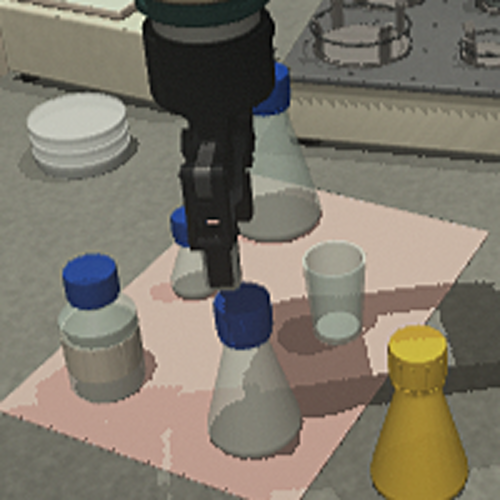

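```bash
python3 - <<'E'
from m import *
for s in(1,-1): print(((proj('side',[.4615-s*.369*.038,.323+s*.929*.038,.158])-150)*2.5).round())
print(((proj('side',[.4615,.323,.107])-150)*2.5).round(), ((proj('side',[.4615,.323,.158])-150)*2.5).round())
E
```

```text
[223. 288.]
[237. 220.]
[237. 314.] [230. 253.]
```

The front fingertip is predicted at (223,288) and seen at (222,288), so the alignment is good. Gripping.

>>> {"method": "servo_tool", "body": {
  "deltas": [
    [0,0,0,0,0,-25,70],
    [0,0,0,0,0,-50,70],
    [0,0,0,0,0,-65,70],
    [0,0,0,0,0,-66,70],
    [0,0,0,0,0,-66,45],
    [0,0,0,0,0,-66,20],
    [0,0,0,0,0,-66,20],
    [0,0,0,0,0,-66,20],
    [0,0,0,0,0,-66,20]
  ]
}}

```text
clock: 11.98
position: [0.4614, 0.3232, 0.1585]
eef_rot: [-3.085, -0.59, -0.004]
force: [0.6, -1.7, 5.9]
width: 0.429
```

>>> {"method": "servo_tool", "body": {
  "deltas": [
    [0,0,0,0,0,5,20],
    [0,0,0,0,0,25,20],
    [0,0,0,0,0,65,20],
    [0,0,0,0,0,105,20],
    [0,0,0,0,0,145,20],
    [0,0,0,0,0,185,20],
    [0,0,0,0,0,215,20],
    [0,0,0,0,0,230,20],
    [0,0,0,0,0,230,20]
  ]
}}

```text
clock: 13.1
position: [0.4608, 0.3231, 0.3872]
eef_rot: [-3.085, -0.59, -0.001]
force: [-0.6, 0.1, -2.2]
width: 0.43
```

>>> {"method": "servo_tool", "body": {
  "deltas": [
    [0,0,0,4,-20,0,20],
    [0,0,0,14,-65,0,20],
    [0,0,0,25,-115,0,20],
    [0,0,0,36,-165,0,20],
    [0,0,0,46,-215,0,20],
    [0,0,0,57,-265,0,20],
    [0,0,0,68,-315,0,20],
    [0,0,0,79,-365,0,20],
    [0,0,0,89,-415,0,20],
    [0,0,0,100,-465,0,20]
  ]
}}

```text
clock: 14.35
position: [0.5601, -0.1446, 0.3853]
eef_rot: [-3.085, -0.589, 0.004]
force: [0.7, -0.1, -1.4]
width: 0.433
```

>>> {"method": "servo_tool", "body": {
  "deltas": [
    [0,0,0,10,-45,0,20],
    [0,0,0,19,-85,0,20],
    [0,0,0,24,-108,0,20],
    [0,0,0,25,-116,0,20],
    [0,0,0,25,-116,-30,20],
    [0,0,0,25,-116,-65,20],
    [0,0,0,25,-116,-92,20],
    [0,0,0,25,-116,-92,20],
    [0,0,0,25,-116,-92,20]
  ]
}}

```text
clock: 15.48
position: [0.5857, -0.2578, 0.2965]
eef_rot: [3.084, 0.59, 0.002]
force: [0.5, -0.1, -0.9]
width: 0.428
```

```bash
python3 - <<'E'
from m import *
s=save('side','s5.png');p=robot.get_state()['position'];print(p)
print(proj('side',[*p[:2],p[2]-.1565]),proj('side',[.5863,-.2576,.088]))
a=cv2.imread('pics/side0.png')
cv2.imwrite('pics/c8.png',np.hstack([cv2.resize(x[95:165,270:340],None,fx=5.5,fy=5.5,interpolation=2) for x in(a,s)]))
E
```

```text
[ 0.58588429 -0.25794841  0.29699523]
[304.34306187 129.16506494] [304.60457655 147.18108469]
```

View pics/c8.png

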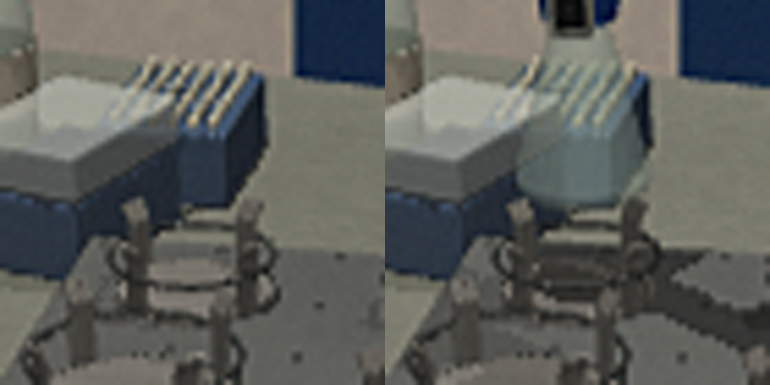

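Same picture as before: the flask centre is about 1 px to the right of the ring, so shift +2 mm in x and lower.

>>> {"method": "servo_tool", "body": {
  "deltas": [
    [0,0,0,2,0,0,20],
    [0,0,0,2,0,-12,20],
    [0,0,0,2,0,-24,20],
    [0,0,0,2,0,-34,20],
    [0,0,0,2,0,-42,20],
    [0,0,0,2,0,-47,20],
    [0,0,0,2,0,-49,20],
    [0,0,0,2,0,-49,20]
  ]
}}

```text
clock: 16.52
position: [0.5877, -0.2579, 0.2459]
eef_rot: [-3.086, -0.59, 0.0]
force: [0.5, 1.1, -2.6]
width: 0.425
```

>>> {"method": "servo_tool", "body": {
  "deltas": [
    [0,0,0,0,0,-2,20],
    [0,0,0,0,0,-3,20],
    [0,0,0,0,0,-4,20],
    [0,0,0,0,0,-4,20]
  ]
}}

```text
clock: 17.02
position: [0.5881, -0.258, 0.2444]
eef_rot: [3.084, 0.59, 0.005]
force: [-0.9, 2.2, 8.1]
width: 0.43
```

>>> {"method": "servo_tool", "body": {
  "deltas": [
    [0,0,0,0,0,0,30],
    [0,0,0,0,0,0,50],
    [0,0,0,0,0,0,65],
    [0,0,0,0,0,0,70],
    [0,0,0,0,0,0,70],
    [0,0,0,0,0,20,70],
    [0,0,0,0,0,60,70],
    [0,0,0,0,0,100,70],
    [0,0,0,0,0,100,70]
  ]
}}

```text
clock: 18.15
position: [0.5882, -0.2582, 0.3466]
eef_rot: [3.081, 0.589, 0.01]
force: [0.1, -0.0, -0.6]
width: 0.822
```

```bash
python3 - <<'E'
from m import *
s=save('side','s6.png');st=robot.get_state();print(st['position'],st['width'])
cv2.imwrite('pics/c9.png',cv2.resize(s[80:210,230:380],None,fx=4,fy=4,interpolation=2))
E
```

```text
[ 0.58788322 -0.25813458  0.34366796] 0.8196021882917252
```

View pics/c9.png

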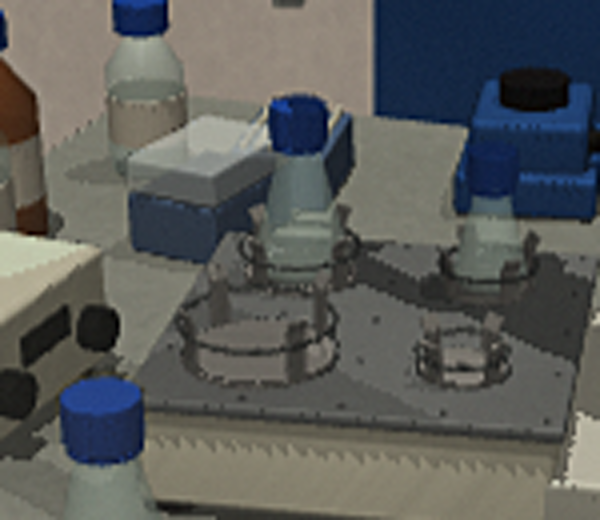

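flask_125 is seated. Next is flask_25 at (584, 187).

>>> {"method": "servo_tool", "body": {
  "deltas": [
    [0,0,0,0,30,0,70],
    [0,0,0,0,85,0,70],
    [0,0,0,-1,140,0,70],
    [0,0,0,-2,195,0,70],
    [0,0,0,-2,250,0,70],
    [0,0,0,-3,305,0,65],
    [0,0,0,-3,360,0,60],
    [0,0,0,-4,415,0,60],
    [0,0,0,-4,445,0,60],
    [0,0,0,-4,445,0,60]
  ]
}}

```text
clock: 19.45
position: [0.5831, 0.189, 0.3396]
eef_rot: [3.085, 0.595, -0.005]
force: [0.4, -0.4, -0.5]
width: 0.702
```

>>> {"method": "servo_tool", "body": {
  "deltas": [
    [0,0,0,0,0,-50,60],
    [0,0,0,0,0,-100,60],
    [0,0,0,0,0,-150,60],
    [0,0,0,0,0,-160,60],
    [0,0,0,0,0,-160,60]
  ]
}}

```text
clock: 20.08
position: [0.5839, 0.1864, 0.1824]
eef_rot: [3.086, 0.589, -0.0]
force: [-0.3, 0.7, 1.8]
width: 0.703
```

```bash
python3 - <<'E'
from m import *
s=save('side','s7.png');p=robot.get_state()['position'];print(p)
c=caps('side',s,{'25':F['25']})['25'];print(c)
for k in(1,-1): print(((proj('side',[p[0]-k*.369*.033,p[1]+k*.929*.033,p[2]-.067])-[170,150])*4).round())
cv2.imwrite('pics/c10.png',cv2.resize(s[150:300,170:320],None,fx=4,fy=4,interpolation=2))
E
```

```text
[0.58446799 0.18667815 0.1839883 ]
(array([225.16949153, 240.39548023]), np.int32(177), array([0.58089924, 0.18918793, 0.066     ]))
[196. 308.]
[216. 238.]
```

View pics/c10.png

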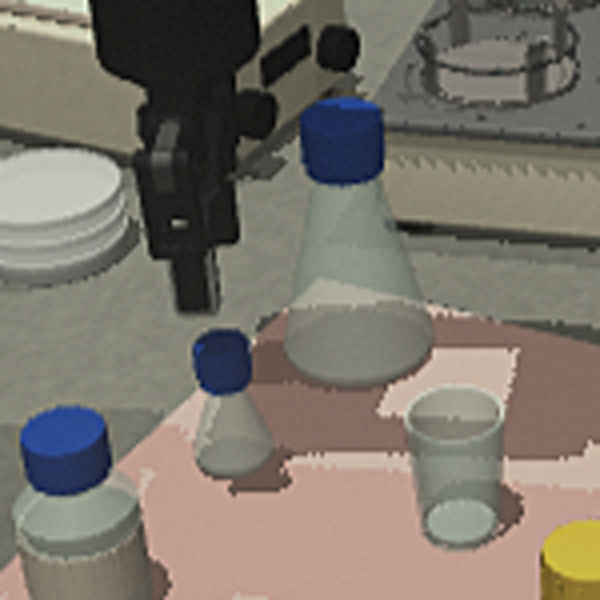

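The fingertip is seen at (195,310), predicted at (196,308). Gripping.

>>> {"method": "servo_tool", "body": {
  "deltas": [
    [0,0,0,-1,0,-25,60],
    [0,0,0,-1,0,-50,60],
    [0,0,0,-1,0,-65,60],
    [0,0,0,-1,0,-66,60],
    [0,0,0,-1,0,-66,40],
    [0,0,0,-1,0,-66,20],
    [0,0,0,-1,0,-66,15],
    [0,0,0,-1,0,-66,15],
    [0,0,0,-1,0,-66,15]
  ]
}}

```text
clock: 21.25
position: [0.5834, 0.1871, 0.1176]
eef_rot: [3.086, 0.59, 0.004]
force: [0.5, -1.3, 5.4]
width: 0.309
```

>>> {"method": "servo_tool", "body": {
  "deltas": [
    [0,0,0,0,0,5,15],
    [0,0,0,0,0,25,15],
    [0,0,0,0,0,65,15],
    [0,0,0,0,0,105,15],
    [0,0,0,0,0,145,15],
    [0,0,0,0,0,185,15],
    [0,0,0,0,0,210,15],
    [0,0,0,0,0,220,15],
    [0,0,0,0,0,220,15]
  ]
}}

```text
clock: 22.38
position: [0.5826, 0.187, 0.3364]
eef_rot: [3.086, 0.59, 0.001]
force: [-0.0, 0.2, -0.3]
width: 0.311
```

>>> {"method": "servo_tool", "body": {
  "deltas": [
    [0,0,0,-8,-18,0,15],
    [0,0,0,-26,-60,0,15],
    [0,0,0,-46,-106,0,15],
    [0,0,0,-66,-152,0,15],
    [0,0,0,-86,-198,0,15],
    [0,0,0,-106,-244,0,15],
    [0,0,0,-124,-288,0,15],
    [0,0,0,-138,-320,0,15],
    [0,0,0,-145,-336,0,15],
    [0,0,0,-146,-339,0,15]
  ]
}}

```text
clock: 23.62
position: [0.4361, -0.1526, 0.3346]
eef_rot: [-3.085, -0.587, 0.003]
force: [0.6, 0.1, -0.1]
width: 0.31
```

>>> {"method": "servo_tool", "body": {
  "deltas": [
    [0,0,0,0,0,-30,15],
    [0,0,0,0,0,-65,15],
    [0,0,0,0,0,-90,15],
    [0,0,0,0,0,-92,15],
    [0,0,0,0,0,-92,15]
  ]
}}

```text
clock: 24.25
position: [0.437, -0.1517, 0.2446]
eef_rot: [3.085, 0.591, 0.001]
force: [0.5, -0.2, 0.2]
width: 0.309
```

```bash
python3 - <<'E'
from m import *
s=save('side','s8.png');p=robot.get_state()['position'];print(p)
print(proj('side',[*p[:2],p[2]-.1156]),proj('side',[.436,-.1516,.088]))
a=cv2.imread('pics/side0.png')
cv2.imwrite('pics/c11.png',np.hstack([cv2.resize(x[120:190,310:380],None,fx=5.7,fy=5.7,interpolation=2) for x in(a,s)]))
E
```

```text
[ 0.43717702 -0.15182846  0.24510811]
[344.75538638 155.81482184] [344.88273331 171.23618873]
```

View pics/c11.png

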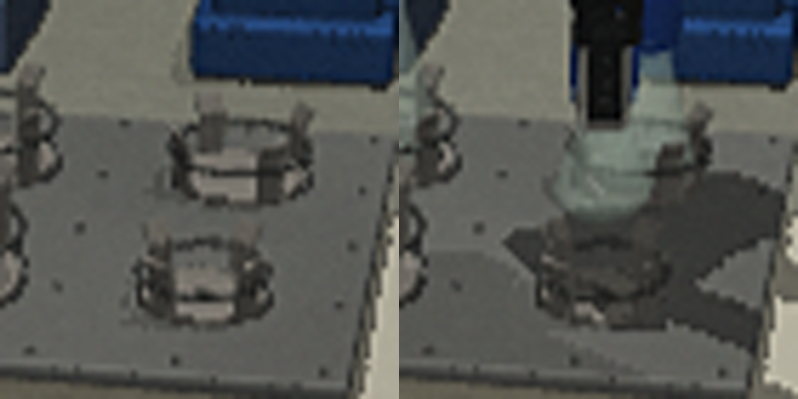

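The flask (centre column 204.5) is centred over the ring (204). Lowering.

>>> {"method": "servo_tool", "body": {
  "deltas": [
    [0,0,0,0,0,-8,15],
    [0,0,0,0,0,-16,15],
    [0,0,0,0,0,-24,15],
    [0,0,0,0,0,-32,15],
    [0,0,0,0,0,-36,15],
    [0,0,0,0,0,-38,15],
    [0,0,0,0,0,-38,15]
  ]
}}

```text
clock: 25.18
position: [0.4367, -0.152, 0.206]
eef_rot: [3.086, 0.59, 0.0]
force: [0.7, 0.4, -0.6]
width: 0.31
```

>>> {"method": "servo_tool", "body": {
  "deltas": [
    [0,0,0,0,0,-2,15],
    [0,0,0,0,0,-3,15],
    [0,0,0,0,0,-4,15],
    [0,0,0,0,0,-4,15]
  ]
}}

```text
clock: 25.68
position: [0.4371, -0.152, 0.2035]
eef_rot: [3.085, 0.59, 0.003]
force: [-2.7, 1.5, 8.4]
width: 0.312
```

>>> {"method": "servo_tool", "body": {
  "deltas": [
    [0,0,0,0,0,0,30],
    [0,0,0,0,0,0,45],
    [0,0,0,0,0,0,60],
    [0,0,0,0,0,0,60],
    [0,0,0,0,0,0,60],
    [0,0,0,0,0,20,60],
    [0,0,0,0,0,60,60],
    [0,0,0,0,0,100,60],
    [0,0,0,0,0,140,75],
    [0,0,0,0,0,140,75]
  ]
}}

```text
clock: 26.92
position: [0.4373, -0.1522, 0.3455]
eef_rot: [3.082, 0.589, 0.009]
force: [-0.0, -0.1, -0.4]
width: 0.878
```

>>> {"method": "servo_tool", "body": {
  "deltas": [
    [0,0,0,15,25,0,78],
    [0,0,0,41,69,0,78],
    [0,0,0,67,112,0,78],
    [0,0,0,93,156,0,78],
    [0,0,0,115,194,0,78],
    [0,0,0,130,218,0,78],
    [0,0,0,133,223,0,78],
    [0,0,0,133,223,-40,78],
    [0,0,0,133,223,-80,78],
    [0,0,0,133,223,-80,78]
  ]
}}

```text
clock: 28.18
position: [0.5681, 0.0702, 0.258]
eef_rot: [-3.085, -0.588, 0.012]
force: [0.3, 0.0, 0.5]
width: 0.913
```

```bash
python3 - <<'E'
from m import *
s=save('side','s9.png');p=robot.get_state()['position'];print(p)
c=caps('side',s,{'250':F['250']})['250'];print(c)
for k in(1,-1): print(((proj('side',[p[0]-k*.369*.042,p[1]+k*.929*.042,p[2]-.064])-[210,80])*4).round())
print(((c[0]-[210,80])*4).round())
cv2.imwrite('pics/c12.png',cv2.resize(s[80:230,210:380],None,fx=4,fy=4,interpolation=2))
E
```

```text
[0.56907679 0.07031258 0.26113672]
(array([254.67977528, 184.87359551]), np.int32(356), array([0.56725459, 0.07295369, 0.138     ]))
[161. 351.]
[177. 284.]
[179. 419.]
```

View pics/c12.png

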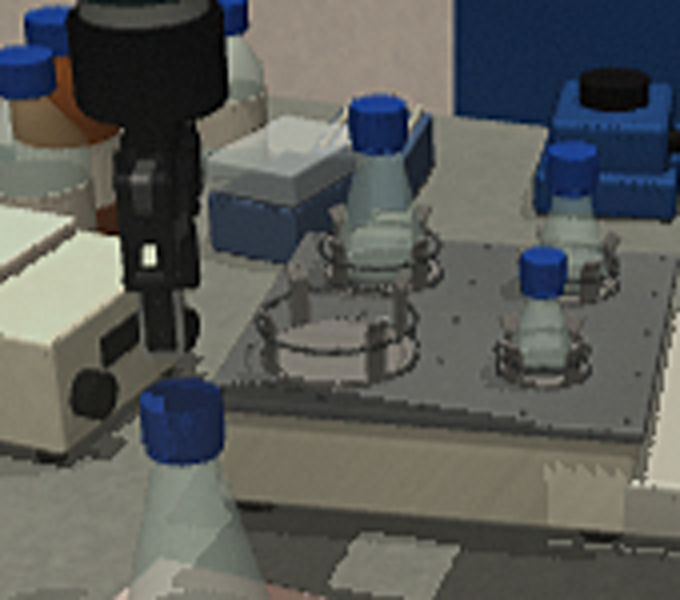

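flask_25 is seated, and the fingers line up over flask_250. Gripping.

>>> {"method": "servo_tool", "body": {
  "deltas": [
    [0,0,0,0,1,-25,78],
    [0,0,0,0,1,-50,78],
    [0,0,0,0,1,-72,78],
    [0,0,0,0,1,-74,78],
    [0,0,0,0,1,-74,55],
    [0,0,0,0,1,-74,30],
    [0,0,0,0,1,-74,25],
    [0,0,0,0,1,-74,25],
    [0,0,0,0,1,-74,25]
  ]
}}

```text
clock: 29.35
position: [0.5705, 0.0719, 0.1902]
eef_rot: [3.085, 0.589, 0.006]
force: [0.6, -0.9, 6.4]
width: 0.501
```

>>> {"method": "servo_tool", "body": {
  "deltas": [
    [0,0,0,0,0,5,25],
    [0,0,0,0,0,25,25],
    [0,0,0,0,0,60,25],
    [0,0,0,0,0,95,25],
    [0,0,0,0,0,130,25],
    [0,0,0,0,0,160,25],
    [0,0,0,0,0,175,25],
    [0,0,0,0,0,175,25]
  ]
}}

```text
clock: 30.35
position: [0.5698, 0.0721, 0.3633]
eef_rot: [3.086, 0.59, 0.002]
force: [0.2, -0.1, -2.9]
width: 0.499
```

>>> {"method": "servo_tool", "body": {
  "deltas": [
    [0,0,0,0,-15,0,25],
    [0,0,0,-1,-50,0,25],
    [0,0,0,-2,-90,0,25],
    [0,0,0,-3,-130,0,25],
    [0,0,0,-4,-165,0,25],
    [0,0,0,-5,-190,0,25],
    [0,0,0,-5,-202,0,25],
    [0,0,0,-5,-202,0,25],
    [0,0,0,-5,-202,-25,25],
    [0,0,0,-5,-202,-25,25]
  ]
}}

```text
clock: 31.6
position: [0.5643, -0.1289, 0.3355]
eef_rot: [-3.083, -0.591, 0.007]
force: [-0.3, -0.0, -3.3]
width: 0.5
```

```bash
python3 - <<'E'
from m import *
s=save('side','s10.png');p=robot.get_state()['position'];print(p)
print(proj('side',[*p[:2],p[2]-.188]),proj('side',[.5641,-.1296,.088]))
a=cv2.imread('pics/side0.png')
cv2.imwrite('pics/c13.png',np.hstack([cv2.resize(x[110:190,260:330],None,fx=5.7,fy=5.7,interpolation=2) for x in(a,s)]))
E
```

```text
[ 0.56453692 -0.12907967  0.33715794]
[292.75003964 145.02233103] [293.84699229 167.41313609]
```

View pics/c13.png

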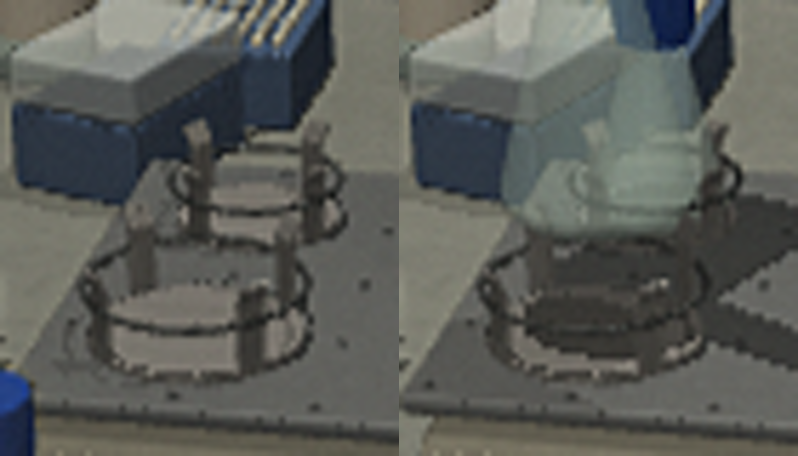

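The flask is about 1 px to the right of the ring. The grid formed by the three seated flasks gives (566.3, -130), so shift +2, -1 and lower while watching the force.

>>> {"method": "servo_tool", "body": {
  "deltas": [
    [0,0,0,2,-1,0,25],
    [0,0,0,2,-1,-10,25],
    [0,0,0,2,-1,-20,25],
    [0,0,0,2,-1,-30,25],
    [0,0,0,2,-1,-38,25],
    [0,0,0,2,-1,-45,25],
    [0,0,0,2,-1,-52,25],
    [0,0,0,2,-1,-56,25],
    [0,0,0,2,-1,-57,25],
    [0,0,0,2,-1,-57,25]
  ]
}}

```text
clock: 32.9
position: [0.5667, -0.131, 0.2811]
eef_rot: [3.085, 0.59, 0.001]
force: [-0.4, -0.0, -2.3]
width: 0.495
```

>>> {"method": "servo_tool", "body": {
  "deltas": [
    [0,0,0,0,0,-2,25],
    [0,0,0,0,0,-3,25],
    [0,0,0,0,0,-4,25],
    [0,0,0,0,0,-4,25]
  ]
}}

```text
clock: 33.4
position: [0.5667, -0.131, 0.2768]
eef_rot: [3.086, 0.59, -0.0]
force: [1.0, 0.4, -2.2]
width: 0.499
```

>>> {"method": "servo_tool", "body": {
  "deltas": [
    [0,0,0,0,0,-1,25],
    [0,0,0,0,0,-2,25],
    [0,0,0,0,0,-2,25]
  ]
}}

```text
clock: 33.78
position: [0.5668, -0.131, 0.2761]
eef_rot: [3.085, 0.59, 0.003]
force: [-0.6, -0.3, 4.7]
width: 0.497
```

Contact with the disc. Releasing and retreating.

>>> {"method": "servo_tool", "body": {
  "deltas": [
    [0,0,0,0,0,0,40],
    [0,0,0,0,0,0,55],
    [0,0,0,0,0,0,70],
    [0,0,0,0,0,0,78],
    [0,0,0,0,0,0,78],
    [0,0,0,0,0,20,78],
    [0,0,0,0,0,60,78],
    [0,0,0,0,0,100,78],
    [0,0,0,0,0,120,78],
    [0,0,0,0,0,120,78]
  ]
}}

```text
clock: 35.02
position: [0.5669, -0.131, 0.3967]
eef_rot: [3.084, 0.59, 0.005]
force: [-0.4, 0.8, -1.0]
width: 0.916
```

>>> {"method": "servo_tool", "body": {
  "deltas": [
    [0,0,0,-10,25,0,78],
    [0,0,0,-30,70,0,78],
    [0,0,0,-50,120,0,78],
    [0,0,0,-70,170,0,78],
    [0,0,0,-90,220,0,78],
    [0,0,0,-110,270,0,78],
    [0,0,0,-110,290,0,78],
    [0,0,0,-110,290,0,78]
  ]
}}

```text
clock: 36.02
position: [0.4563, 0.16, 0.3933]
eef_rot: [3.085, 0.594, -0.004]
force: [-0.1, -0.1, -0.1]
width: 0.913
```

```bash
python3 - <<'E'
from m import *
I={n:save(n,n+'F.png') for n in('top','side')}; print(robot.get_state()['position'])
G={'25':(437.1,-152),'50':(458.8,-280),'125':(588,-258),'250':(566.7,-131)}
for n,im in I.items():
  for a,(x,y) in G.items():
    h,c=F[a][:2]; z=.088+h-c/2; e=proj(n,[x/1000,y/1000,z])
    r=caps(n,im,{'x':(0,0,e,e)})['x']; q=onz(n,*r[0],z)*1000
    print(n,a,'px',r[0].round(1),r[1],'expected px',e.round(1),'xy',q[:2].round(1))
b=caps('side',I['side'],{'bottle':F['bottle']})['bottle'];print('bottle',b[0])
d=cv2.absdiff(I['side'],cv2.imread('pics/side0.png')).sum(2);print('beaker change',d[250:290,270:300].mean())
E
```

```text
[0.45675028 0.15853668 0.39382288]
top 25 px [389.6 207.1] 142 expected px [388.3 207.4] xy [ 437.8 -154.8]
top 50 px [453.4 194.4] 211 expected px [451.  194.9] xy [ 459.9 -285.1]
top 125 px [442.4 131.1] 251 expected px [439.3 132.3] xy [ 590.6 -264.6]
top 250 px [383.4 137. ] 365 expected px [381.1 137.9] xy [ 568.5 -135.6]
side 25 px [345.4 147.7] 134 expected px [345.  147.3] xy [ 435.3 -149.6]
side 50 px [345.4 147.7] 134 expected px [352.1 121.5] xy [ 422.9 -109.9]
side 125 px [297.5 114. ] 384 expected px [303.1 110.4] xy [ 591.3 -227.1]
side 250 px [297.5 114. ] 384 expected px [291.1 115.6] xy [ 556.7 -146.6]
bottle [184.8005698  262.00569801]
beaker change 16.949166666666667
```

Contact height and the cap positions fit for all four. I'll return the arm to its start pose so the shadows match, then do a like-for-like final check by numbers, because the viewing budget is spent.

>>> {"method": "servo_tool", "body": {
  "deltas": [
    [0,0,0,-15,-38,0,85],
    [0,0,0,-36,-90,0,85],
    [0,0,0,-58,-143,0,85],
    [0,0,0,-80,-197,0,85],
    [0,0,0,-101,-250,0,85],
    [0,0,0,-123,-303,0,85],
    [0,0,0,-145,-357,0,85],
    [0,0,0,-167,-410,0,85],
    [0,0,0,-188,-463,0,85],
    [0,0,0,-210,-516,0,85]
  ]
}}

```text
clock: 37.38
position: [0.2445, -0.3592, 0.3946]
eef_rot: [3.086, 0.586, -0.0]
force: [1.6, 0.1, -0.1]
width: 0.994
```

>>> {"method": "servo_tool", "body": {
  "deltas": [
    [0,0,0,-20,-50,0,85],
    [0,0,0,-40,-98,0,85],
    [0,0,0,-53,-131,0,85],
    [0,0,0,-53,-131,-45,85],
    [0,0,0,-53,-131,-90,85],
    [0,0,0,-53,-131,-90,85],
    [0,0,0,-53,-131,-90,85]
  ]
}}

```text
clock: 38.25
position: [0.1932, -0.4885, 0.307]
eef_rot: [3.083, 0.588, 0.0]
force: [-0.2, -0.3, 1.9]
width: 0.995
```

```bash
python3 - <<'E'
from m import *
I={n:save(n,n+'G.png') for n in('top','side')}; print(robot.get_state()['position'])
for n,(u,v,w,h) in {'side':(262,240,45,52),'top':(222,198,35,30)}.items():
    a=cv2.imread(f'pics/{n}0.png')[v:v+h,u:u+w]; d=cv2.absdiff(a,I[n][v:v+h,u:u+w]).sum(2); print('beaker',n,'mean diff',d.mean().round(1),'frac>40',(d>40).mean().round(3))
for n in I: print('bottle',n,caps(n,I[n],{'bottle':F['bottle']})['bottle'][0],caps(n,cv2.imread(f'pics/{n}0.png'),{'bottle':F['bottle']})['bottle'][0])
hsv=cv2.cvtColor(I['side'],cv2.COLOR_BGR2HSV);m=cv2.inRange(hsv,(105,120,60),(130,255,255))
k,l,st,ce=cv2.connectedComponentsWithStats(m)
for i in range(1,k):
    if 270<ce[i][0]<350 and 90<ce[i][1]<160 and st[i,4]>20: print('blob bbox',st[i])
for a,x,y,h,c,r in(('250',.5667,-.131,.150,.028,.022),('125',.588,-.258,.118,.026,.019)):
    print(a,'exp',[proj('side',[x+s*r,y,.088+z]).round(1) for z in(h-c,h) for s in(1,-1)])
E
```

```text
[ 0.1935983  -0.48862681  0.30768858]
beaker side mean diff 19.3 frac>40 0.079
beaker top mean diff 4.3 frac>40 0.0
bottle top [184.53370787 150.52808989] [184.53072626 150.5698324 ]
bottle side [185.06557377 262.08743169] [185.18867925 262.10242588]
blob bbox [284 104  28  22 407]
blob bbox [340 142  12  13 130]
250 exp [array([283. , 120.1]), array([299.8, 122.2]), array([282.4, 109. ]), array([299.5, 111. ])]
125 exp [array([296.7, 114.3]), array([309.9, 115.9]), array([296.4, 104.8]), array([309.7, 106.4])]
```

```bash
python3 -c "
from workcell import robot
print(robot.finish_job(), robot.get_state()['clock'])"
```

```text
the job is handed in; nothing more can be done
the job is handed in; nothing more can be done
```

All four flasks (50, 125, 25, then 250 ml) are in the clamps of their own size. I handed the job in after about 38 s of the 128 s. Each flask was lowered until its underside reached disc height (0.088 m, within about 1 mm) and the force showed contact, then released. The arm was back at its start pose, clear of everything.

**Last checks:**
- **Seating:** Side-view pictures show flasks 25, 50 and 125 upright in their clamps. I had used up my picture views by then, so flask_250 was checked by numbers only. In the side view its cap merges with the flask_125 cap into one patch, which is within about 2 px of where it should be.
- **Bystanders:** The bottle's cap has not moved in either view (0.1 px). The beaker is unchanged from above. Its side crop did differ (mean difference 19), most likely because the flasks behind it are gone.

**Checks that disagreed or failed:**
- **Top view:** It put the placed caps 3–7 mm further out in y than the arm's own positions. I took this for camera bias, since the clamps leave each flask only about 3.5 mm of play.
- **flask_50 in the side view:** My colour check could not find its cap against the blue object behind it, so its seating rests on the picture and the contact height.

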